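Set an incubator's vent lever to half open and lock it with its pin

TASK

Set the vent on the incubator's sloping front to half open: swing the stiff vent lever until the hole in its bar lines up with the middle one of the three holes in the strip under it, let go, and see that it stays there by itself for a couple of seconds. Then take the lock pin from its wooden block and push it through the lever into that middle hole until it is fully home, and let go. Leave the dish, the jar and the egg tray where they stand.

Things in the scene. Friction and masses are not known exactly. Their poses are not given: they have to be found in the camera images.
- vent_pivot (a point): where the lever's pivot axis meets the white panel, 100 mm above the table, on the 30-degree sloping front of a fixed pine incubator (300 mm wide, 190 high). Axes: x up the slope (away from the robot), y to the left along the panel, z straight out of it = pivot axis (30 degrees from vertical). The panel's face is z = 0; along the slope it reaches from 80 mm below to 180 mm above this point
- lever (a joint): angle of the vent lever (rad): 0 = bar straight up the slope, growing as it swings left (from x to y of vent_pivot), range -0.35 to 1.5. The strip's three holes lie at 0.349, 0.785 (the middle one) and 1.222. Stiff by friction (about 0.22 N m): it stays where it is left and takes about 1.5 N at the knob to move
- lever_knob (a point): middle of the lever's black round knob, 22 mm across, standing straight out of the bar 150 mm from the pivot axis; its grip reaches from 6 to 42 mm above the bar's upper face, this point is 24 mm above that face and 56 mm out from the panel. Axes: x along the bar away from the pivot, z along the knob outwards
- lever_hole (a point): centre of the 11 mm through hole in the lever's bar, at the bar's upper face, 95 mm from the pivot axis and 32 mm out from the panel. The steel bar is 26 mm wide and 6 mm thick, 168 mm beyond the pivot. Axes: x along the bar away from the pivot, z outwards along the hole
- strip_hole (a point): centre of the mouth of the middle hole in the fixed brass index strip (36 x 106 mm, 24 mm thick) under the lever, 95 mm from the pivot axis and 24 mm out from the panel, that is 2 mm below the bar; the hole is 11 mm wide and 22 mm deep. Axes as vent_pivot (z outwards along the hole)
- pin_mid (a point): half-way along the loose 66 mm steel lock pin (60 g): 8 mm shank with chamfered tip from 33 to 7 mm below this point, 24 mm flange from 7 to 3 mm below it, round grip head 16 mm across from 3 mm below to 33 mm above it. z runs from tip to head. Stands upright in the block at the start. Fully home its flange lies on the lever's bar, this point 15 mm out from strip_hole along z
- block_top (a point): centre of the top of the fixed wooden parking block (60 x 60 x 35 mm) on the table, with one 11 mm hole, 30 mm deep, in which the pin stands with its flange on the block's top
- dish: terracotta water dish, a bowl 100 mm across and 35 mm high, origin at the centre of its underside; to be left alone
- jar: glass jar of grain, 76 mm across and 130 mm high, origin at the centre of its underside; to be left alone
- egg_tray: cardboard tray of eggs, 110 x 160 mm, about 73 mm high with the eggs, origin at the centre of its underside; to be left alone

How it is judged:
By the outcome, as a careful person would: the job done as asked, in the order asked, and still so for the second after the job is handed in, with the robot touching nothing.
It also fails if it takes over 70 s, if anything falls off the work surface, if the arm or the gripper's body presses on something with over 40 N, if the wrist force passes 120 N, or if a joint passes its speed limit or range.

ROBOT

A 7-joint arm with a two-finger parallel gripper is mounted at the origin on the work surface. World frame = base frame: x ahead of the robot, y to its left, z up, the work surface at z = 0. Lengths are in mm, angles in rad, forces in N, time in s.
With the tool pointing down it reaches from about 400 to 875 mm from the base axis. Payload 4.4 kg.
Tool frame: the origin (TCP) lies midway between the tips of the shut fingers; the grasp point (between the pads) lies 19 mm behind it (ctrl.pinch_z is the distance from the TCP to the grasp point, in mm); z points along the fingers, y is the line along which they close (so a half turn about z gives the same grasp; the last joint's range is limited). The gripper opens to 85 mm and grips with 20 to 120 N. Pads are 22 mm wide; open, the fingers measure 114 mm over their backs; the gripper's body (76 mm by 85 mm) begins 54 mm behind the grasp point. The pads swing forward as they close: fully open they stand 13 mm farther back than shut.
Start: joints at [-0.066, 0.628, 0.038, 1.517, -0.027, 0.996, -0.02], TCP at [650.014, 0.027, 231.313] pointing down, gripper open.
Joint ranges: [-3.06, 3.06], [-0.37, 2.12], [-1.25, 1.32], [0.18, 2.47], [-1.1, 4.24], [0.23, 1.98], [-2.94, 2.94]. Speed limits (rad/s): [2.57, 2.57, 3.14, 3.14, 3.14, 3.14, 3.14].

INTERFACE

Orientations are given as [roll, pitch, yaw] about the fixed x, y, z axes, in that order (R = Rz(yaw) Ry(pitch) Rx(roll)).
In Python, from cell import read_state, cams, order, ctrl gives the robot as it stands.
- The arm moves only by the tool move_arm, never from a script. Its argument "targets" is text: rows parted by semicolons, each of 7 numbers parted by spaces: the gripper's target within -1 to 1 (fully open at 1, half-way at 0, shut at -1), then the shift along the tool's x, y, z in cm, then the turn, a rotation vector about the tool's x, y, z in degrees. A call has 1 to 5 rows; each row shifts and turns the commanded pose from where the row before left it, along the tool's axes as they then stand; what a row does not reach is not made up. A row lasts 1/12 s, in which the tool goes at most 41.7 mm and 7.16 degrees, less where a joint would pass 70% of its speed; a pose out of reach is approached as far as the arm can. A call with a gripper value outside its range is refused whole. The fingers move at their own pace and stop on an object; the grip force is fixed at half the most. Time passes only in rows, so rows that do not move let the fingers close. It gives the time, the measured TCP pose, the force, the opening and the grip force at its end, in the units of the state.
- read_state(): the state, without advancing time (a new reading comes with each control period).
- cams.get_image(name): name is "scene" or "side" or "wrist"; returns a dict with "color" (400x640x3 uint8, red, green, blue), "fovy" (degrees; the focal length in pixels is half the picture's height over the tangent of half this angle, whatever the lens; pixels are square), "cx", "cy" (the principal point, pixels), "k1" (the pictures are not rectified: a ray, as slopes to the right and down, at radius r is drawn at 1 + k1 r^2 times it, then the intrinsics apply), "rvec" (rotation vector, rad) and "tvec" (3), from world to camera coordinates, as OpenCV has them. Camera axes: x right, y down, z forward; pixel columns grow to the right and rows downward; lengths in mm; the calibration is good to about 2 mm. A picture is of the moment at which its call begins. There is no depth.
- order.finish_job(): hands the job in; it is judged then, once.
The state is a dict: "clock": time; "qpos": joint angles; "qd": joint speeds; "tau": joint torques, N m; "eef_pos": TCP position; "tool_rot": TCP orientation; "force": force on the tool from outside, world axes, zero at the start; "torque": the same for the moment, N m; "width": finger opening in mm; "gripper_force": force on a finger pad.
Only numpy, scipy, OpenCV 4.12 (cv2) and the standard library are available. Lean on these libraries where they do the work, as an engineer would, in place of code of your own. Each camera call takes 0.05 s, during which the arm holds its last target. There are 200 camera calls.

## Working session

There is one attempt and no reset: what is moved stays moved. The work goes in short steps, Python scripts to look and compute and a tool call to move; the robot and the scene stay as the last step left them, time stands still between calls to the robot, and variables do not carry over. Pictures are saved under pics/ and viewed, at most 10 in all, crops included, and the job is handed in when it is done.

Besides the shell and the picture viewer there is one more tool, called in YAML: its name, and indented under it one key for each argument. move_arm: Moves the arm, as the interface text tells. Its arguments: {"type":"object","properties":{"targets":{"type":"string"}},"required":["targets"]}

```bash
ls; mkdir -p pics
cat > h.py <<'E'
import numpy as np, cv2
from scipy.spatial.transform import Rotation as R
from cell import read_state, cams, order, ctrl
def grab(n,fn=None):
    d=cams.get_image(n)
    if fn: cv2.imwrite(fn,d["color"][:,:,::-1])
    return d
def K(d):
    f=d["color"].shape[0]/2/np.tan(np.radians(d["fovy"])/2)
    return np.array([[f,0,d["cx"]],[0,f,d["cy"]],[0,0,1.]]),np.array([d["k1"],0,0,0,0.])
def ray(d,uv):
    k,D=K(d); p=cv2.undistortPoints(np.array([[uv]],float),k,D)[0,0]
    Rm=cv2.Rodrigues(np.array(d["rvec"],float))[0]; t=np.array(d["tvec"],float).ravel()
    v=Rm.T@np.array([p[0],p[1],1]); return -Rm.T@t, v/np.linalg.norm(v)
def onplane(d,uv,n,c):  # n.x=c
    o,v=ray(d,uv); n=np.array(n,float); return o+v*(c-n@o)/(n@v)
def proj(d,P):
    k,D=K(d); return cv2.projectPoints(np.array(P,float).reshape(-1,1,3),np.array(d["rvec"],float),np.array(d["tvec"],float),k,D)[0][:,0]
def tri(rs):
    A=np.zeros((3,3));b=np.zeros(3)
    for o,v in rs:
        M=np.eye(3)-np.outer(v,v);A+=M;b+=M@o
    return np.linalg.solve(A,b)
def meta(d): return {k:(np.round(v,3).tolist() if not np.isscalar(v) else v) for k,v in d.items() if k!="color"}
E
python3 - <<'E'
from h import *
for n in ("scene","side","wrist"):
    d=grab(n,f"pics/{n}0.png"); print(n,meta(d))
print(read_state(), ctrl.pinch_z)
E
```

```text
pics
scene {'fovy': 45.83665925209404, 'cx': 323.9139914218108, 'cy': 202.59256330953585, 'k1': -0.12085761196835952, 'rvec': [2.246, 0.713, -0.288], 'tvec': [-473.58, -120.525, 1687.561]}
side {'fovy': 52.31458755730161, 'cx': 325.2879822674301, 'cy': 202.95980392050222, 'k1': -0.02186323546910322, 'rvec': [0.034, -2.797, 1.371], 'tvec': [578.231, 139.549, 1203.534]}
wrist {'fovy': 65.84234855063595, 'cx': 316.04392126889985, 'cy': 200.0015618675208, 'k1': -0.01579460424833748, 'rvec': [-2.834, -0.001, 0.002], 'tvec': [-649.415, -40.126, 380.079]}
{'clock': 0.15, 'qpos': array([-0.06578052,  0.62914169,  0.03844445,  1.51812592, -0.0269897 ,
        0.99625291, -0.01997747]), 'qd': array([ 0.00122535, -0.0043838 , -0.00042136, -0.00421765, -0.00012828,
       -0.00039448,  0.00168793]), 'tau': array([ 2.19518879e-03, -5.63800478e+01,  1.22790758e+00, -1.93650573e+01,
        1.11919764e-02,  7.40401709e-03, -1.44664841e-05]), 'eef_pos': array([6.49547127e+02, 1.99465806e-02, 2.30599008e+02]), 'tool_rot': array([-3.14018258e+00,  1.24745748e-05,  1.57080845e+00]), 'force': array([-0.33730379,  0.46189308,  0.04275151]), 'torque': array([ 0.01244353,  0.03315056, -0.01238459]), 'gripper_force': 0.0, 'width': 84.92887895656872} 18.700000000000003
```

View pics/scene0.png

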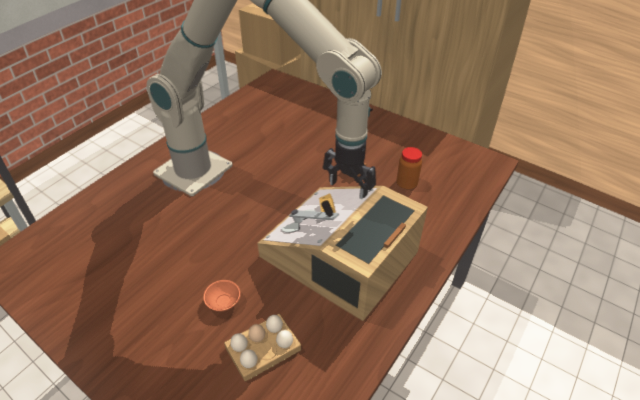

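View pics/side0.png

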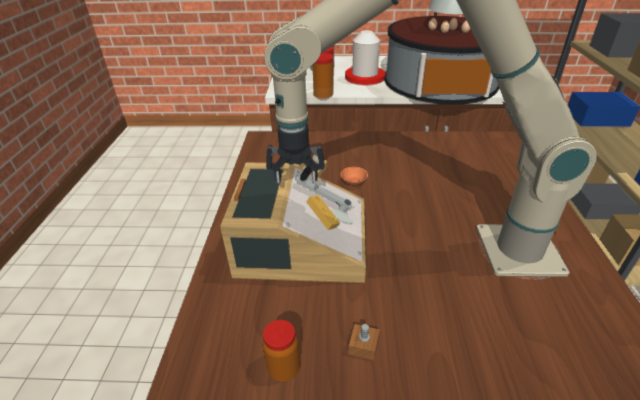

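View pics/wrist0.png

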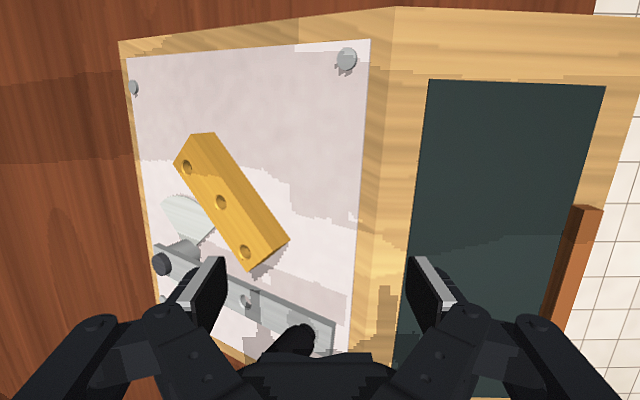

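The scene view shows the incubator with the lever low on the right, the dish at (222,297) and the eggs at (262,345). The side view shows the jar at (281,350) and the pin in its block at (365,338). The wrist view shows the strip holes near (187,167), (221,202) and (245,252), the pivot boss near (165,262), and the knob near (295,345).

```bash
cat >> h.py <<'E'
from scipy.optimize import least_squares
TH=np.array([0.349,0.785,1.222])
def frame(p): # p: x,y,yaw of vent_pivot
    return R.from_euler('z',p[2])*R.from_euler('y',-np.pi/6), np.array([p[0],p[1],100.])
def pan(p,P): Rt,o=frame(p); return Rt.apply(P)+o
def holes(d,ylo=(15,110,90),yhi=(32,255,255),box=None):
    im=d["color"]; h=cv2.cvtColor(im,cv2.COLOR_RGB2HSV); m=cv2.inRange(h,ylo,yhi)
    if box: z=np.zeros_like(m); z[box[1]:box[3],box[0]:box[2]]=255; m&=z
    c,_=cv2.findContours(m,cv2.RETR_EXTERNAL,cv2.CHAIN_APPROX_NONE); c=max(c,key=cv2.contourArea)
    f=np.zeros_like(m); cv2.drawContours(f,[c],-1,255,-1); f=cv2.erode(f,np.ones((5,5)))
    V=h[:,:,2]; hm=((f>0)&(m==0)).astype(np.uint8)
    n,l,s,ce=cv2.connectedComponentsWithStats(hm)
    return [(ce[i].round(1).tolist(),int(s[i,4]),s[i,:4].tolist()) for i in range(1,n) if s[i,4]>15], cv2.contourArea(c)
E
python3 - <<'E'
from h import *
d=grab("wrist"); print(holes(d,box=(150,110,300,280)))
im=cv2.imread("pics/wrist0.png"); a=cv2.resize(im[120:360,120:350],None,fx=2.4,fy=2.4,interpolation=cv2.INTER_CUBIC)
cv2.imwrite("pics/c1.png",a)
Rm=cv2.Rodrigues(np.array(d["rvec"],float))[0];print(-Rm.T@np.array(d["tvec"]),Rm)
def f(p,px):
    return (proj(d,pan(p,np.c_[95*np.cos(TH),95*np.sin(TH),[24]*3]))-px).ravel()
px=np.array([[245,252],[221,202],[187,167.]])
s=least_squares(f,[600,0,0],args=(px,)); print(s.x,s.fun)
p=s.x
print("block/pin side ground:")
sd=grab("side"); im=sd["color"]; b=cv2.resize(im[300:380,320:400],None,fx=7,fy=7,interpolation=cv2.INTER_CUBIC); cv2.imwrite("pics/c2.png",b[:,:,::-1])
print(onplane(sd,(365,326),[0,0,1],68), onplane(sd,(365,341),[0,0,1],35))
for t in np.arange(-.35,.1,.05): print(round(t,2),proj(d,pan(p,[[150*np.cos(t),150*np.sin(t),74],[95*np.cos(t),95*np.sin(t),32],[168*np.cos(t),168*np.sin(t),32],[0,0,32]])).round().tolist())
E
```

```text
([], 7243.0)
[650.08070615  76.91501837 373.43038526] [[ 9.99998855e-01  4.01257144e-04 -1.45888122e-03]
 [ 8.23508135e-04 -9.53211507e-01  3.02303067e-01]
 [-1.26932110e-03 -3.02303922e-01 -9.53210747e-01]]
[ 5.30309116e+02 -5.99338810e+01 -3.29577379e-02] [-0.0954727  -0.31663992 -0.11886562  0.20810603  0.224922    0.0831962 ]
block/pin side ground:
[477.20324048 322.41921605  68.        ] [476.44359484 339.46478468  35.        ]
-0.35 [[258.0, 425.0], [241.0, 330.0], [315.0, 394.0], [165.0, 262.0]]
-0.3 [[260.0, 419.0], [242.0, 326.0], [318.0, 388.0], [165.0, 262.0]]
-0.25 [[263.0, 412.0], [243.0, 321.0], [322.0, 380.0], [165.0, 262.0]]
-0.2 [[265.0, 404.0], [244.0, 317.0], [325.0, 372.0], [165.0, 262.0]]
-0.15 [[266.0, 396.0], [245.0, 312.0], [327.0, 364.0], [165.0, 262.0]]
-0.1 [[267.0, 387.0], [245.0, 307.0], [329.0, 354.0], [165.0, 262.0]]
-0.05 [[268.0, 378.0], [245.0, 302.0], [331.0, 344.0], [165.0, 262.0]]
-0.0 [[268.0, 367.0], [245.0, 297.0], [331.0, 334.0], [165.0, 262.0]]
0.05 [[267.0, 356.0], [245.0, 291.0], [332.0, 323.0], [165.0, 262.0]]
```

View pics/c1.png

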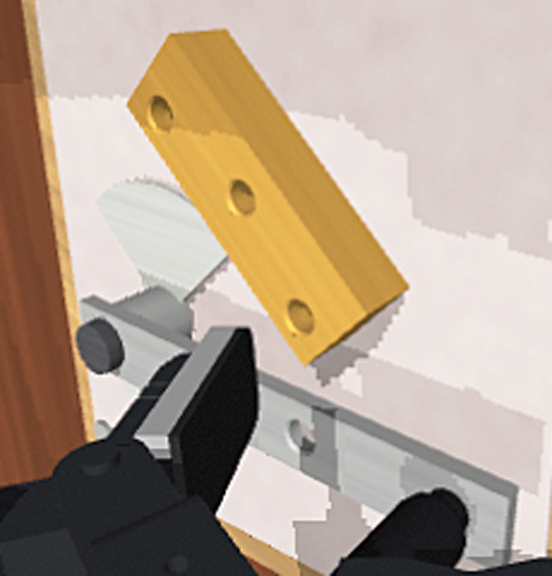

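View pics/c2.png

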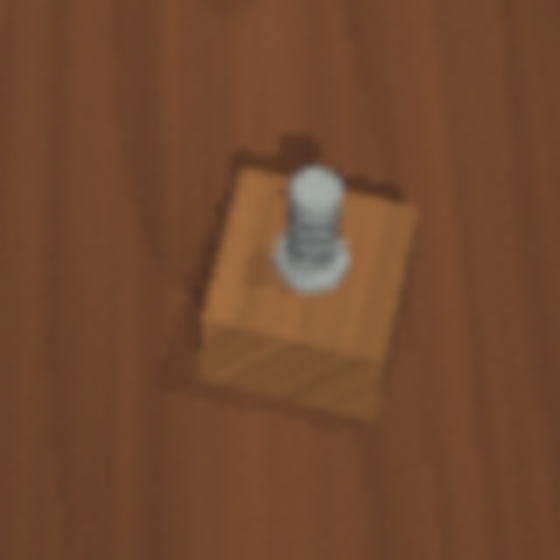

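```bash
cat >> h.py <<'E'
def toolR(p,th): # radial, -tangential, -normal
    Rt,_=frame(p); c,s=np.cos(th),np.sin(th)
    return Rt*R.from_matrix(np.array([[c,s,0],[s,-c,0],[0,0,-1.]]))
def cur():
    s=read_state(); return np.array(s["eef_pos"]),R.from_euler('xyz',s["tool_rot"])
def rows(tp,tR,n,g,start=None):
    p0,R0=start or cur(); rv=(R0.inv()*tR).as_rotvec()/n; st=R.from_rotvec(rv); dp=(np.array(tp)-p0)/n; out=[];Rc=R0
    for i in range(n):
        out.append(f"{g:g} "+" ".join(f"{v:.2f}" for v in Rc.inv().apply(dp)/10)+" "+" ".join(f"{v:.2f}" for v in np.degrees(rv))); Rc=Rc*st
    for i in range(0,n,5): print("; ".join(out[i:i+5]))
    print("step mm",np.linalg.norm(dp).round(1),"deg",np.degrees(np.linalg.norm(rv)).round(2))
P0=[530.3,-59.9,-0.033]
E
python3 - <<'E'
from h import *
print(cur()[1].as_matrix().round(3))
rows(pan(P0,[150,25,150]),toolR(P0,-0.04),15,1)
sd=grab("side"); print(onplane(sd,(365,326.4),[0,0,1],75),onplane(sd,(364.4,337.1),[0,0,1],37))
E
```

```text
[[-0.     1.    -0.001]
 [ 1.     0.    -0.   ]
 [-0.    -0.001 -1.   ]]
1 -0.25 -0.43 -0.49 -1.58 1.59 6.12; 1 -0.27 -0.38 -0.51 -1.58 1.59 6.12; 1 -0.30 -0.34 -0.53 -1.58 1.59 6.12; 1 -0.32 -0.29 -0.55 -1.58 1.59 6.12; 1 -0.33 -0.24 -0.56 -1.58 1.59 6.12
1 -0.34 -0.19 -0.58 -1.58 1.59 6.12; 1 -0.34 -0.14 -0.59 -1.58 1.59 6.12; 1 -0.33 -0.08 -0.60 -1.58 1.59 6.12; 1 -0.32 -0.03 -0.62 -1.58 1.59 6.12; 1 -0.31 0.02 -0.62 -1.58 1.59 6.12
1 -0.28 0.07 -0.63 -1.58 1.59 6.12; 1 -0.26 0.11 -0.64 -1.58 1.59 6.12; 1 -0.23 0.16 -0.64 -1.58 1.59 6.12; 1 -0.19 0.20 -0.64 -1.58 1.59 6.12; 1 -0.15 0.23 -0.64 -1.58 1.59 6.12
step mm 7.0 deg 6.52
[477.79553783 328.4659523   75.        ] [477.51814192 330.55650513  37.        ]
```

move_arm:
  targets: "1 -0.25 -0.43 -0.5 -1.58 1.59 6.12; 1 -0.27 -0.38 -0.5 -1.58 1.59 6.12; 1 -0.3 -0.34 -0.53 -1.58 1.59 6.12; 1 -0.32 -0.29 -0.55 -1.58 1.59 6.12; 1 -0.33 -0.24 -0.56 -1.58 1.59 6.12"

```text
clock: 0.72
eef_pos: [628.6, -12.9, 256.2]
tool_rot: [3.045, -0.17, 1.037]
force: [0.3, 0.7, -0.9]
width: 85.2
gripper_force: 0.0
```

move_arm:
  targets: "1 -0.34 -0.19 -0.58 -1.58 1.59 6.12; 1 -0.34 -0.14 -0.59 -1.58 1.59 6.12; 1 -0.33 -0.08 -0.6 -1.58 1.59 6.12; 1 -0.32 -0.03 -0.62 -1.58 1.59 6.12; 1 -0.31 0.02 -0.62 -1.58 1.59 6.12"

```text
clock: 1.13
eef_pos: [607.2, -25.2, 281.0]
tool_rot: [3.049, -0.363, 0.5]
force: [1.3, 0.0, 0.8]
width: 85.1
gripper_force: 0.0
```

move_arm:
  targets: "1 -0.28 0.07 -0.63 -1.58 1.59 6.12; 1 -0.26 0.11 -0.64 -1.58 1.59 6.12; 1 -0.23 0.16 -0.64 -1.58 1.59 6.12; 1 -0.19 0.2 -0.64 -1.58 1.59 6.12; 1 -0.15 0.23 -0.64 -1.58 1.59 6.12"

```text
clock: 1.55
eef_pos: [585.7, -37.4, 305.6]
tool_rot: [-3.116, -0.525, -0.086]
force: [-0.0, 0.2, 0.2]
width: 85.5
gripper_force: 0.0
```

Run:
```python
from h import *
d=grab("wrist","pics/w1.png")
q,r=cur(); Rt,o=frame(P0); print(q, Rt.inv().apply(q-o), (toolR(P0,-.04).inv()*r).as_rotvec(True)); print(read_state()["qpos"].round(2),read_state()["force"])
print(proj(d,pan(P0,np.c_[95*np.cos(TH),95*np.sin(TH),[24]*3])).round(1).tolist())
for t in (-.1,-.05,0): print(proj(d,pan(P0,[[150*np.cos(t),150*np.sin(t),74],[95*np.cos(t),95*np.sin(t),32],[168*np.cos(t),168*np.sin(t),32]])).round(1).tolist())
```

```text
[584.11258607 -36.17596242 305.3591041 ] [148.57936318  25.48661406 151.34593274] [-0.03173151  0.07538043  0.54866961]
[-0.35  0.27  0.45  2.11 -0.47  0.28 -1.18] [-2.74217689  0.36821403 -0.49434561]
[[309.9, 253.0], [276.1, 274.5], [257.5, 305.1]]
[[367.5, 209.4], [354.2, 250.0], [361.9, 173.8]]
[[357.6, 209.1], [349.1, 249.9], [352.2, 173.5]]
[[347.6, 209.3], [344.1, 250.0], [342.5, 173.7]]
```

View pics/w1.png

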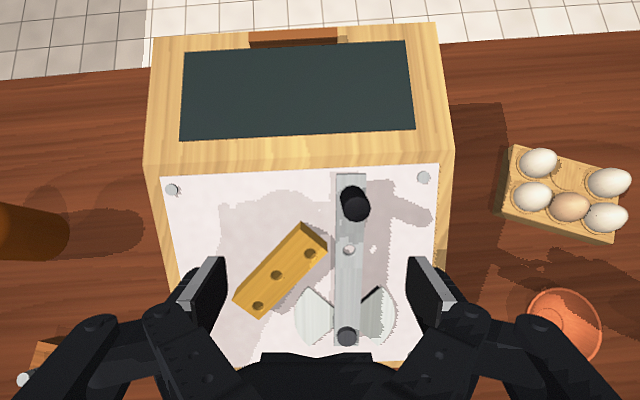

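The wrist view shows the strip holes at (310,253), (276,275) and (258,305), the lever hole at (348,250) and the knob at (356,209). All agree with the fitted frame, and the lever is at about -0.042.

move_arm:
  targets: "1 0.1 1.6 1.5 0 0 0; 1 0.1 1.6 1.5 0 0 0; 1 0 0 2.3 0 0 0; 1 0 0 2.3 0 0 0; 1 0 0 2.3 0 0 0"

```text
clock: 2.02
eef_pos: [629.2, -70.7, 232.8]
tool_rot: [-3.12, -0.517, -0.071]
force: [1.3, 3.2, 1.0]
width: 85.4
gripper_force: 0.0
```

```bash
cat >> h.py <<'E'
def where(th=None,p=P0):
    q,r=cur(); Rt,o=frame(p); v=Rt.inv().apply(q-o); s=read_state()
    print("panel",v.round(1),"polar",np.hypot(v[0],v[1]).round(1),np.arctan2(v[1],v[0]).round(3),"q",s["qpos"].round(2),"F",s["force"].round(1),"w",round(s["width"],1),"t",s["clock"])
    print("tool err deg (tool axes)",(r.inv()*toolR(p,th)).as_rotvec(True).round(2) if th is not None else "")
    return v
E
python3 - <<'E'
from h import *
where(-.042)
E
```

```text
panel [152.3  -7.5  65.4] polar 152.5 -0.049 q [-0.19  0.46  0.38  2.08 -1.1   0.23 -0.49] F [1.3 3.2 1. ] w 85.4 t 2.0167
tool err deg (tool axes) [-0.17  0.36  0.53]
```

move_arm:
  targets: "1 0 0 -0.5 0 -5 0; 1 0 0 -0.5 0 -5 0; 1 0 0 0 0 -5 0; 1 0 0 0 0 -5 0; 1 0 0 0 0 0 0"

```text
clock: 2.43
eef_pos: [630.2, -67.9, 240.6]
tool_rot: [-3.117, -0.19, -0.063]
force: [0.9, 0.3, 0.1]
width: 85.4
gripper_force: 0.0
```

```bash
cat >> h.py <<'E'
def tiltR(p,a,yaw=0): # closing axis = -panel y, tool z tilted forward a deg from vertical
    return R.from_euler('z',p[2]+yaw)*R.from_euler('y',-np.radians(a))*R.from_matrix(np.diag([1.,-1,-1]))
def tcp_for(G,tR): return np.array(G)+tR.apply([0,0,18.7])
E
python3 - <<'E'
from h import *
where(-.042)
T=tiltR(P0,10); t=-.042; G=pan(P0,[150*np.cos(t),150*np.sin(t),62]); print(G,cur()[0]+cur()[1].apply([0,0,-18.7]))
rows(tcp_for(G,T),T,5,1)
E
```

```text
panel [157.   -4.7  71.7] polar 157.0 -0.03 q [-0.41  0.62  0.79  1.76 -0.68  0.83 -0.94] F [0.9 0.3 0.1] w 85.4 t 2.4333
tool err deg (tool axes) [-0.42 19.09  0.55]
[628.82766522 -69.45417259 228.62743476] [626.6455014  -68.095543   258.91062886]
1 -0.08 0.05 0.60 -0.22 -0.18 -0.33; 1 -0.07 0.04 0.60 -0.22 -0.18 -0.33; 1 -0.07 0.04 0.60 -0.22 -0.18 -0.33; 1 -0.07 0.04 0.60 -0.22 -0.18 -0.33; 1 -0.07 0.04 0.60 -0.22 -0.18 -0.33
step mm 6.1 deg 0.44
```

move_arm:
  targets: "1 -0.12 0.07 1 -0.4 -0.3 -0.5; 1 -0.12 0.07 1 -0.4 -0.3 -0.5; 1 -0.12 0.07 1 -0.3 -0.3 -0.5; -0.4 0 0 0 0 0 0; -0.4 0 0 0 0 0 0"

```text
clock: 2.85
eef_pos: [627.1, -69.7, 209.0]
tool_rot: [-3.137, -0.173, -0.043]
force: [-0.1, -0.3, 0.0]
width: 63.8
gripper_force: 0.0
```

move_arm:
  targets: "-0.4 0 0 0 0 0 0; -0.4 0 0 0 0 0 0; -0.4 0 0 0 0 0 0"

```text
clock: 3.1
eef_pos: [628.5, -70.2, 210.8]
tool_rot: [-3.137, -0.176, -0.043]
force: [-0.4, 0.3, -0.6]
width: 26.5
gripper_force: 0.0
```

Run:
```python
from h import *
where(); q,r=cur(); Rt,o=frame(P0); print("G",Rt.inv().apply(q+r.apply([0,0,-18.7])-o).round(1))
d=grab("wrist","pics/w2.png")
```

```text
panel [140.7  -7.   46.7] polar 140.9 -0.05 q [-0.39  0.66  0.76  1.78 -0.7   0.79 -0.91] F [-0.4  0.3 -0.6] w 26.5 t 3.1
tool err deg (tool axes) 
G [147.1  -7.   64.2]
```

View pics/w2.png

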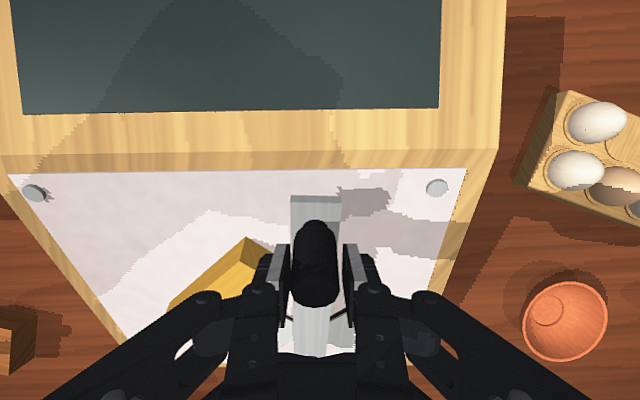

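The picture shows the knob at (315,265) standing free between the two pads. I'll push it along its arc.

Run:
```python
from h import *
q,r=cur(); Rt,o=frame(P0); th=np.linspace(-.046,.78,16); A=np.c_[150*np.cos(th),150*np.sin(th),0*th]
L=[]
for a in np.diff(A,axis=0): L.append("-0.4 "+" ".join(f"{v:.2f}" for v in r.inv().apply(Rt.apply(a))/10)+" 0 0 0")
for i in (0,5,10): print("; ".join(L[i:i+5]))
```

```text
-0.4 0.01 -0.83 -0.00 0 0 0; -0.4 -0.04 -0.83 0.01 0 0 0; -0.4 -0.08 -0.82 0.03 0 0 0; -0.4 -0.12 -0.82 0.04 0 0 0; -0.4 -0.16 -0.81 0.06 0 0 0
-0.4 -0.20 -0.80 0.07 0 0 0; -0.4 -0.25 -0.78 0.09 0 0 0; -0.4 -0.29 -0.77 0.10 0 0 0; -0.4 -0.33 -0.75 0.12 0 0 0; -0.4 -0.36 -0.73 0.13 0 0 0
-0.4 -0.40 -0.71 0.14 0 0 0; -0.4 -0.44 -0.68 0.16 0 0 0; -0.4 -0.47 -0.66 0.17 0 0 0; -0.4 -0.50 -0.63 0.18 0 0 0; -0.4 -0.54 -0.60 0.19 0 0 0
```

move_arm:
  targets: "-0.4 0 -0.83 0 0 0 0; -0.4 -0.04 -0.83 0.01 0 0 0; -0.4 -0.08 -0.82 0.03 0 0 0; -0.4 -0.12 -0.82 0.04 0 0 0; -0.4 -0.16 -0.81 0.06 0 0 0"

```text
clock: 3.57
eef_pos: [626.5, -27.4, 208.2]
tool_rot: [-3.138, -0.175, -0.041]
force: [0.7, -1.6, -0.4]
width: 25.7
gripper_force: 0.7
```

move_arm:
  targets: "-0.4 -0.2 -0.8 0.07 0 0 0; -0.4 -0.25 -0.78 0.09 0 0 0; -0.4 -0.29 -0.77 0.1 0 0 0; -0.4 -0.33 -0.75 0.12 0 0 0; -0.4 -0.36 -0.73 0.13 0 0 0"

```text
clock: 3.98
eef_pos: [614.4, 11.0, 200.6]
tool_rot: [-3.138, -0.175, -0.042]
force: [0.5, -1.6, 0.5]
width: 26.1
gripper_force: 0.6
```

move_arm:
  targets: "-0.4 -0.4 -0.71 0.14 0 0 0; -0.4 -0.44 -0.68 0.16 0 0 0; -0.4 -0.47 -0.66 0.17 0 0 0; -0.4 -0.5 -0.63 0.18 0 0 0; -0.4 -0.54 -0.6 0.19 0 0 0"

```text
clock: 4.4
eef_pos: [594.0, 44.5, 188.4]
tool_rot: [-3.138, -0.175, -0.042]
force: [0.1, -1.0, 0.8]
width: 25.4
gripper_force: 0.6
```

Run:
```python
from h import *
where(); q,r=cur(); Rt,o=frame(P0); print("G",Rt.inv().apply(q+r.apply([0,0,-18.7])-o).round(1))
d=grab("wrist","pics/w3.png")
for t in (.70,.74,.785): print(t,proj(d,pan(P0,[[150*np.cos(t),150*np.sin(t),74],[95*np.cos(t),95*np.sin(t),32],[168*np.cos(t),168*np.sin(t),32]])).round(1).tolist())
```

```text
panel [ 96.4 106.5  46.4] polar 143.6 0.835 q [-0.63  0.65  0.78  1.9  -0.73  0.68 -1.06] F [ 0.1 -1.   0.8] w 25.4 t 4.4
tool err deg (tool axes) 
G [102.8 106.4  64. ]
0.7 [[338.6, 280.7], [391.0, 267.5], [310.9, 193.2]]
0.74 [[327.5, 286.8], [385.7, 270.3], [301.0, 200.4]]
0.785 [[315.9, 293.6], [380.0, 273.5], [290.6, 208.6]]
```

View pics/w3.png

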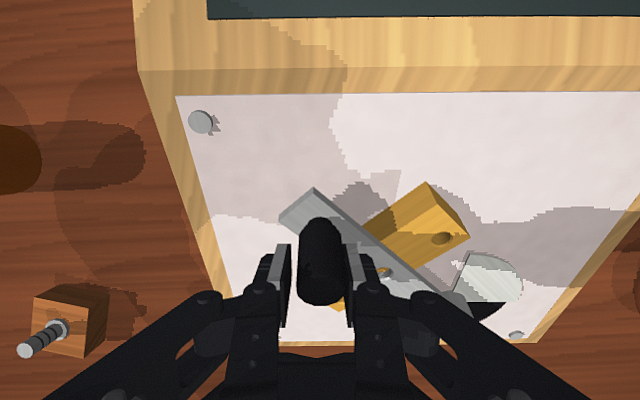

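The knob shows at (321,260), its top at about (321,285), with the bar end centre at (296,202), so the lever is at about 0.76. It needs a further 2 mm or so. Then I'll back off, open and rise.

move_arm:
  targets: "-0.4 0 -0.1 0 0 0 0; -0.4 0 -0.1 0 0 0 0; -0.4 0 0 0 0 0 0; -0.4 0 0.2 0 0 0 0; 0.3 0 0 0 0 0 0"

```text
clock: 4.87
eef_pos: [594.7, 43.1, 188.8]
tool_rot: [-3.138, -0.175, -0.043]
force: [-0.2, -0.1, 0.1]
width: 36.5
gripper_force: 0.0
```

move_arm:
  targets: "0.5 0 0 0 0 0 0; 0.8 0 0 0 0 0 0; 0.8 0 0 -2.5 0 0 0; 0.8 0 0 -2.5 0 0 0; 0.8 0 0 -2.5 0 0 0"

```text
clock: 5.28
eef_pos: [581.0, 43.8, 263.1]
tool_rot: [-3.138, -0.174, -0.043]
force: [1.0, 0.5, 0.5]
width: 76.9
gripper_force: 0.0
```

move_arm:
  targets: "0.8 -0.5 0 -2 0 0 0; 0.8 -0.5 0 -2 0 0 0; 0.8 0 0 0 0 0 0; 0.8 0 0 0 0 0 0"

```text
clock: 5.62
eef_pos: [565.0, 44.9, 300.9]
tool_rot: [-3.137, -0.177, -0.042]
force: [-0.2, 1.2, -0.2]
width: 76.8
gripper_force: 0.0
```

Run:
```python
from h import *
where(); d=grab("wrist","pics/w4.png")
pts=proj(d,pan(P0,np.r_[np.c_[95*np.cos(TH),95*np.sin(TH),[24]*3],[[95*np.cos(t),95*np.sin(t),32] for t in (.75,.785,.82)],[[168*np.cos(.785),168*np.sin(.785),32]]])).round(1); print(pts.tolist())
c=pts[4].astype(int); im=d["color"][c[1]-75:c[1]+75,c[0]-100:c[0]+100]
cv2.imwrite("pics/c4.png",cv2.resize(im,None,fx=4,fy=4,interpolation=cv2.INTER_CUBIC)[:,:,::-1]); print(c-[100,75])
```

```text
panel [127.5 105.9 158.4] polar 165.7 0.693 q [-0.78  0.49  0.96  1.84 -0.54  0.88 -1.21] F [-0.2  1.2 -0.2] w 76.8 t 5.6167
tool err deg (tool axes) 
[[394.3, 177.6], [355.7, 196.7], [332.3, 223.4], [359.2, 199.8], [356.5, 201.7], [353.9, 203.7], [300.7, 154.6]]
[256 126]
```

View pics/c4.png

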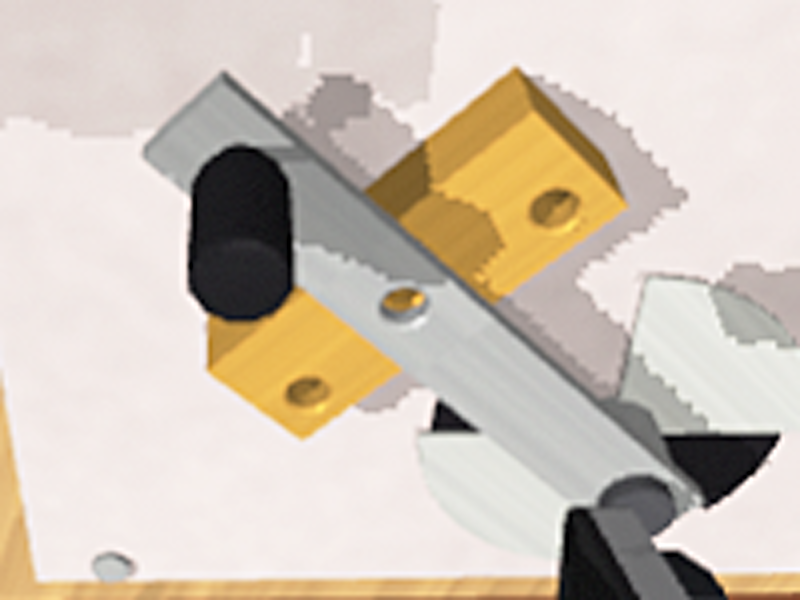

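The crop shows the lever hole at full-image (357,202) against (356.5,201.7) predicted for 0.785. Brass is visible through it, and the neighbouring strip holes match too. Next is the pin.

Run:
```python
from h import *
sd=grab("side"); sc=grab("scene")
print("jar top", onplane(sd,(279,333),[0,0,1],130), onplane(sc,(411,156),[0,0,1],130))
# pin in wrist view w4
d=grab("wrist"); print("pin in wrist",proj(d,[[477.6,329.5,75],[477.6,329.5,35]]).round())
pin=np.array([477.6,329.5,42])
T=tiltR(P0,-20,0.5-P0[2]); pre=tcp_for(pin+[0,0,25],T)+[0,0,90]
print(pre); rows(pre,T,15,0.8)
```

```text
jar top [660.35221106 387.40902387 130.        ] [666.66662597 370.03922746 130.        ]
pin in wrist [[ 99. 276.]
 [118. 266.]]
[471.98717792 326.43370132 139.42774799]
0.8 -0.87 -1.85 0.93 -0.20 -1.95 -2.08; 0.8 -0.77 -1.88 0.96 -0.20 -1.95 -2.08; 0.8 -0.67 -1.91 0.97 -0.20 -1.95 -2.08; 0.8 -0.56 -1.93 0.99 -0.20 -1.95 -2.08; 0.8 -0.46 -1.96 1.00 -0.20 -1.95 -2.08
0.8 -0.35 -1.97 1.01 -0.20 -1.95 -2.08; 0.8 -0.25 -1.99 1.01 -0.20 -1.95 -2.08; 0.8 -0.14 -2.00 1.01 -0.20 -1.95 -2.08; 0.8 -0.03 -2.01 1.01 -0.20 -1.95 -2.08; 0.8 0.08 -2.01 1.00 -0.20 -1.95 -2.08
0.8 0.18 -2.01 0.99 -0.20 -1.95 -2.08; 0.8 0.29 -2.00 0.97 -0.20 -1.95 -2.08; 0.8 0.39 -1.99 0.95 -0.20 -1.95 -2.08; 0.8 0.50 -1.98 0.93 -0.20 -1.95 -2.08; 0.8 0.60 -1.96 0.91 -0.20 -1.95 -2.08
step mm 22.4 deg 2.86
```

move_arm:
  targets: "0.8 -0.87 -1.85 0.93 -0.2 -1.95 -2.08; 0.8 -0.77 -1.88 0.96 -0.2 -1.95 -2.08; 0.8 -0.67 -1.91 0.97 -0.2 -1.95 -2.08; 0.8 -0.56 -1.93 0.99 -0.2 -1.95 -2.08; 0.8 -0.46 -1.96 1 -0.2 -1.95 -2.08"

```text
clock: 6.23
eef_pos: [532.8, 141.5, 245.0]
tool_rot: [3.112, 0.003, 0.143]
force: [-0.4, 0.6, -0.0]
width: 76.8
gripper_force: 0.0
```

move_arm:
  targets: "0.8 -0.35 -1.97 1.01 -0.2 -1.95 -2.08; 0.8 -0.25 -1.99 1.01 -0.2 -1.95 -2.08; 0.8 -0.14 -2 1.01 -0.2 -1.95 -2.08; 0.8 -0.03 -2.01 1.01 -0.2 -1.95 -2.08; 0.8 0.08 -2.01 1 -0.2 -1.95 -2.08"

```text
clock: 6.65
eef_pos: [501.6, 235.2, 191.4]
tool_rot: [3.11, 0.18, 0.32]
force: [0.0, 0.6, -0.6]
width: 76.9
gripper_force: 0.0
```

move_arm:
  targets: "0.8 0.18 -2.01 0.99 -0.2 -1.95 -2.08; 0.8 0.29 -2 0.97 -0.2 -1.95 -2.08; 0.8 0.39 -1.99 0.95 -0.2 -1.95 -2.08; 0.8 0.5 -1.98 0.93 -0.2 -1.95 -2.08; 0.8 0.6 -1.96 0.91 -0.2 -1.95 -2.08"

```text
clock: 7.07
eef_pos: [470.6, 328.7, 138.0]
tool_rot: [3.141, 0.353, 0.504]
force: [1.4, -0.3, 0.3]
width: 76.8
gripper_force: 0.0
```

Run:
```python
from h import *
where(); d=grab("wrist","pics/w5.png")
print(cur()[0], proj(d,[[477.6,329.5,75],[477.6,329.5,35]]).round())
```

```text
panel [-43.8 386.4  69.1] polar 388.9 1.684 q [-0.97  0.91  0.66  1.49 -0.5   1.29 -1.26] F [ 1.4 -0.3  0.3] w 76.8 t 7.0667
tool err deg (tool axes) 
[468.01647456 334.27247926 134.63272953] [[319. 180.]
 [319. 151.]]
```

View pics/w5.png

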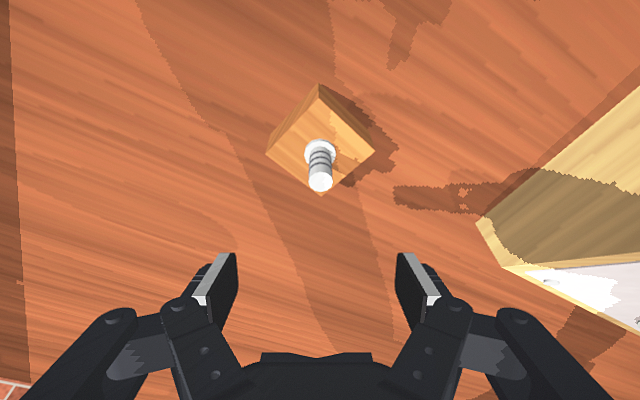

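The pin's head shows at (320,182) and its flange at (320,150), matching the predictions to about 1 to 2 px. Descending now. That was my tenth picture, so the rest is numeric.

Run:
```python
from h import *
pin=np.array([477.6,329.5,42]); T=tiltR(P0,-20,0.5-P0[2])
print(cur()[0],(cur()[1].inv()*T).as_rotvec(True)); tg=tcp_for(pin+[0,0,25],T)
rows(tg+[0,0,45],T,2,0.8); rows(tg,T,3,.8,start=(tg+[0,0,45],T))
```

```text
[468.01647456 334.27247926 134.63272953] [-0.0353773   0.42185869  0.7373257 ]
0.8 0.68 0.45 1.89 -0.02 0.21 0.37; 0.8 0.68 0.44 1.89 -0.02 0.21 0.37
step mm 20.6 deg 0.43
0.8 0.51 0.00 1.41 0.00 0.00 0.00; 0.8 0.51 0.00 1.41 0.00 0.00 0.00; 0.8 0.51 0.00 1.41 0.00 0.00 0.00
step mm 15.0 deg 0.0
```

move_arm:
  targets: "0.8 0 0 0 0 0 0; 0.8 0 0 0 0 0 0; 0.8 0 0 0 0 0 0; 0.8 0 0 0 0 0 0"

```text
clock: 7.45
eef_pos: [472.9, 325.3, 140.7]
tool_rot: [3.139, 0.348, 0.497]
force: [0.7, 0.2, -1.4]
width: 76.7
gripper_force: 0.0
```

Run:
```python
from h import *
pin=np.array([477.6,329.5,42]); T=tiltR(P0,-20,0.5-P0[2])
print(cur()[0],(cur()[1].inv()*T).as_rotvec(True)); tg=tcp_for(pin+[0,0,25],T)
rows(tg+[0,0,45],T,2,0.8); rows(tg,T,3,.8,start=(tg+[0,0,45],T))
d=grab("wrist"); print(proj(d,[[477.6,329.5,75],[477.6,329.5,35]]).round(1))
h=cv2.cvtColor(d["color"],cv2.COLOR_RGB2HSV); m=cv2.inRange(h,(0,0,120),(179,60,255)); m[:110]=0;m[230:]=0;m[:,:260]=0;m[:,390:]=0
n,l,s,c=cv2.connectedComponentsWithStats(m); print([(s[i].tolist(),c[i].round(1).tolist()) for i in range(1,n) if s[i,4]>60])
```

```text
[472.9240732  325.3363501  140.67003404] [ 0.07884624 -0.07837754 -0.15377521]
0.8 0.77 -0.08 2.18 0.04 -0.04 -0.08; 0.8 0.78 -0.07 2.18 0.04 -0.04 -0.08
step mm 23.1 deg 0.09
0.8 0.51 0.00 1.41 0.00 0.00 0.00; 0.8 0.51 0.00 1.41 0.00 0.00 0.00; 0.8 0.51 0.00 1.41 0.00 0.00 0.00
step mm 15.0 deg 0.0
[[312.9 178.7]
 [313.2 150.2]]
[([299, 138, 31, 53, 1172], [313.7, 163.1])]
```

move_arm:
  targets: "0.8 0.77 -0.07 2.18 0 0 0; 0.8 0.77 -0.07 2.18 0 0 0; 0.8 0.6 0 1.6 0 0 0; 0.8 0.5 0 1.4 0 0 0; 0.8 0.4 0 1.2 0 0 0"

```text
clock: 7.92
eef_pos: [471.6, 326.7, 48.7]
tool_rot: [3.14, 0.348, 0.498]
force: [0.3, 0.2, 0.2]
width: 76.8
gripper_force: 0.0
```

move_arm:
  targets: "0.8 0 0 0 0 0 0; 0.8 0 0 0 0 0 0; 0.2 0 0 0 0 0 0; -0.2 0 0 0 0 0 0"

```text
clock: 8.25
eef_pos: [472.3, 327.3, 50.5]
tool_rot: [3.14, 0.346, 0.499]
force: [-0.1, -0.1, -0.1]
width: 54.5
gripper_force: 0.0
```

Run:
```python
from h import *
pin=np.array([477.6,329.5,42]); T=tiltR(P0,-20,0.5-P0[2]); tg=tcp_for(pin+[0,0,25],T); q,r=cur()
print("err in tool axes",r.inv().apply(tg-q).round(1),(r.inv()*T).as_rotvec(True).round(2)); where()
```

```text
err in tool axes [-0.3  0.6  1.3] [ 0.06 -0.18 -0.07]
panel [-86.  385.1  -7.5] polar 394.6 1.791 q [-0.95  1.02  0.61  1.53 -0.56  1.15 -1.22] F [-0.1 -0.1 -0.1] w 54.5 t 8.25
tool err deg (tool axes)
```

move_arm:
  targets: "-1 0 0 0 0 0 0; -1 0 0 0 0 0 0; -1 0 0 0 0 0 0; -1 0 0 0 0 0 0; -1 0 0 0 0 0 0"

```text
clock: 8.67
eef_pos: [471.7, 327.3, 50.0]
tool_rot: [3.14, 0.347, 0.499]
force: [0.1, 0.6, 4.8]
width: 13.9
gripper_force: 58.4
```

move_arm:
  targets: "-1 0 0 0 0 0 0; -1 -0.34 0 -0.94 0 0 0; -1 -0.34 0 -0.94 0 0 0; -1 -0.51 0 -1.41 0 0 0; -1 -0.51 0 -1.41 0 0 0"

```text
clock: 9.08
eef_pos: [471.3, 327.1, 100.8]
tool_rot: [3.14, 0.348, 0.499]
force: [0.6, 0.1, -1.1]
width: 14.1
gripper_force: 58.5
```

move_arm:
  targets: "-1 -0.68 0 -1.88 0 0 0; -1 -0.68 0 -1.88 0 0 0; -1 -0.51 0 -1.41 0 0 0; -1 0 0 0 0 0 0; -1 0 0 0 0 0 0"

```text
clock: 9.5
eef_pos: [471.9, 327.6, 155.5]
tool_rot: [3.141, 0.346, 0.499]
force: [-0.0, 0.1, -0.8]
width: 14.4
gripper_force: 58.5
```

Run:
```python
from h import *
where(); q,r=cur(); print(q)
# where the pin is relative to tool: assumed vertical, pin_mid = G - 25*up (measured at grip: +1.3 mm)
T2=tiltR(P0,10); Rt,o=frame(P0)
for tag in ("wrist","side"):
    d=grab(tag); 
    pm=q-r.apply([0,0,18.7])-[0,0,26.3]
    print(tag,proj(d,[pm+[0,0,33],pm,pm-[0,0,33]]).round(1).tolist())
    h=cv2.cvtColor(d["color"],cv2.COLOR_RGB2HSV); m=cv2.inRange(h,(0,0,110),(179,60,255))
    c=proj(d,[pm-[0,0,12]])[0].astype(int); w=60 if tag=="wrist" else 25
    k=np.zeros_like(m); k[max(0,c[1]-w):c[1]+w,c[0]-w:c[0]+w]=255; m&=k
    n,l,s,ce=cv2.connectedComponentsWithStats(m); print([(s[i].tolist(),ce[i].round(1).tolist()) for i in range(1,n) if s[i,4]>15])
    cv2.imwrite(f"pics/g_{tag}.png",d["color"][:,:,::-1])
```

```text
panel [-33.9 385.4  83.6] polar 386.9 1.658 q [-0.97  0.89  0.67  1.48 -0.49  1.31 -1.26] F [-0.   0.1 -0.8] w 14.4 t 9.5
tool err deg (tool axes) 
[471.93451386 327.60664349 155.47177933]
wrist [[314.9, 291.0], [315.0, 238.4], [315.1, 200.3]]
[([282, 200, 69, 83, 2298], [316.1, 243.0]), ([302, 251, 30, 16, 281], [316.3, 258.1]), ([301, 265, 31, 18, 492], [316.1, 274.4])]
side [[367.5, 297.0], [366.7, 307.0], [366.0, 316.6]]
[([365, 291, 11, 14, 68], [369.8, 296.9]), ([362, 306, 9, 11, 52], [365.6, 311.2])]
```

```bash
cat >> h.py <<'E'
A_T=(R.from_euler('xyz',[3.141,0.346,0.499]).inv()).apply([0,0,1]) # pin axis in tool
C=np.array([95*np.cos(.785),95*np.sin(.785)])
def ins(z,p=P0,a=26.3): # tool pose with pin_mid at panel height z over the hole
    Rt,o=frame(p); n=Rt.apply([0,0,1]); T=tiltR(p,10)
    v=T.apply(A_T); T=R.align_vectors([n],[v])[0]*T if np.linalg.norm(v-n)>1e-6 else T
    return pan(p,[C[0],C[1],z])+a*n+T.apply([0,0,18.7]),T
E
python3 - <<'E'
from h import *
t,T=ins(165); print(t,T.as_euler('xyz'),tiltR(P0,10).as_euler('xyz')); rows(t,T,15,-1)
m=cv2.imread("pics/g_wrist.png"); h=cv2.cvtColor(m,cv2.COLOR_BGR2HSV); m=cv2.inRange(h,(0,0,110),(179,60,255))
for y in range(200,250,4): x=np.where(m[y,280:352])[0]+280; print(y,x.min() if len(x) else None,x.max() if len(x) else None,end="; ")
E
```

```text
[498.38596681   8.32870878 280.86574175] [ 3.14110254 -0.17759877 -0.03319292] [ 3.14159265 -0.17453293 -0.033     ]
-1 -1.09 1.96 -0.50 0.18 1.96 2.05; -1 -1.01 1.99 -0.54 0.18 1.96 2.05; -1 -0.91 2.02 -0.58 0.18 1.96 2.05; -1 -0.82 2.05 -0.62 0.18 1.96 2.05; -1 -0.73 2.08 -0.65 0.18 1.96 2.05
-1 -0.63 2.10 -0.68 0.18 1.96 2.05; -1 -0.53 2.12 -0.71 0.18 1.96 2.05; -1 -0.43 2.13 -0.73 0.18 1.96 2.05; -1 -0.33 2.15 -0.75 0.18 1.96 2.05; -1 -0.22 2.15 -0.77 0.18 1.96 2.05
-1 -0.12 2.16 -0.78 0.18 1.96 2.05; -1 -0.02 2.16 -0.79 0.18 1.96 2.05; -1 0.09 2.15 -0.79 0.18 1.96 2.05; -1 0.19 2.15 -0.80 0.18 1.96 2.05; -1 0.30 2.13 -0.79 0.18 1.96 2.05
step mm 23.0 deg 2.84
200 315 316; 204 310 322; 208 310 322; 212 310 322; 216 310 322; 220 302 330; 224 297 335; 228 296 336; 232 295 337; 236 294 338; 240 295 337; 244 289 343; 248 288 344;
```

move_arm:
  targets: "-1 -1.09 1.96 -0.5 0.18 1.96 2.05; -1 -1.01 1.99 -0.54 0.18 1.96 2.05; -1 -0.91 2.02 -0.58 0.18 1.96 2.05; -1 -0.82 2.05 -0.62 0.18 1.96 2.05; -1 -0.73 2.08 -0.65 0.18 1.96 2.05"

```text
clock: 10.02
eef_pos: [479.8, 219.7, 195.8]
tool_rot: [3.108, 0.174, 0.315]
force: [0.2, -0.1, -1.0]
width: 13.9
gripper_force: 58.7
```

move_arm:
  targets: "-1 -0.63 2.1 -0.68 0.18 1.96 2.05; -1 -0.53 2.12 -0.71 0.18 1.96 2.05; -1 -0.43 2.13 -0.73 0.18 1.96 2.05; -1 -0.33 2.15 -0.75 0.18 1.96 2.05; -1 -0.22 2.15 -0.77 0.18 1.96 2.05"

```text
clock: 10.43
eef_pos: [488.8, 113.5, 238.4]
tool_rot: [3.109, -0.003, 0.142]
force: [0.3, 0.3, -0.4]
width: 13.7
gripper_force: 58.7
```

move_arm:
  targets: "-1 -0.12 2.16 -0.78 0.18 1.96 2.05; -1 0 2.16 -0.79 0.18 1.96 2.05; -1 0.09 2.15 -0.79 0.18 1.96 2.05; -1 0.19 2.15 -0.8 0.18 1.96 2.05; -1 0.3 2.13 -0.79 0.18 1.96 2.05"

```text
clock: 10.85
eef_pos: [498.0, 7.4, 280.8]
tool_rot: [3.142, -0.177, -0.035]
force: [0.3, 1.1, -1.9]
width: 14.0
gripper_force: 58.7
```

move_arm:
  targets: "-1 0 0 0 0 0 0; -1 0 0 0 0 0 0; -1 0 0 0 0 0 0; -1 0 0 0 0 0 0; -1 0 0 0 0 0 0"

```text
clock: 11.27
eef_pos: [498.8, 9.5, 280.6]
tool_rot: [3.141, -0.177, -0.031]
force: [0.7, 0.1, -0.6]
width: 14.3
gripper_force: 58.7
```

Run:
```python
from h import *
where(); q,r=cur(); t,T=ins(165); print("err",r.inv().apply(t-q).round(1),(r.inv()*T).as_rotvec(True).round(2))
d=grab("wrist","pics/g2.png")
pts=np.r_[np.c_[95*np.cos(TH),95*np.sin(TH),[24]*3],[[95*np.cos(t),95*np.sin(t),32] for t in (.75,.785)],[[168*np.cos(.785),168*np.sin(.785),32]]]
print(proj(d,pan(P0,pts)).round(1).tolist())
Rt,o=frame(P0); n=r.apply(A_T); pm=q-r.apply([0,0,18.7])-26.3*n; print("pin panel",Rt.inv().apply(pm-o).round(1),"tip px",proj(d,[pm-33*n]).round(1), "pin axis in panel",Rt.inv().apply(n).round(3))
```

```text
panel [ 61.1  68.3 173.3] polar 91.7 0.841 q [-0.8   0.4   0.98  2.03 -0.51  0.76 -1.13] F [ 0.7  0.1 -0.6] w 14.3 t 11.2667
tool err deg (tool axes) 
err [-0.4  1.2 -0.3] [-0.03  0.06  0.12]
[[358.0, 102.9], [316.9, 127.2], [293.6, 161.1], [319.7, 128.6], [316.9, 131.1], [250.1, 68.6]]
pin panel [ 67.4  68.4 164.6] tip px [[315.2 200.9]] pin axis in panel [ 0.001 -0.001  1.   ]
```

```bash
cat >> h.py <<'E'
def gold(d,c,w=14):
    h=cv2.cvtColor(d["color"],cv2.COLOR_RGB2HSV); m=cv2.inRange(h,(14,90,40),(34,255,255))
    x,y=int(c[0]),int(c[1]); s=h[y-w:y+w+1,x-w:x+w+1]
    for row,mm in zip(s,m[y-w:y+w+1,x-w:x+w+1]): print(" ".join(("%3d%s"%(a[2],"*" if b else " ")) for a,b in zip(row,mm)))
E
python3 - <<'E'
from h import *
class _:pass
im=cv2.imread("pics/g2.png")[:,:,::-1]; d={"color":np.ascontiguousarray(im)}
gold(d,(317,131),11)
h=cv2.cvtColor(d["color"],cv2.COLOR_RGB2HSV); m=cv2.inRange(h,(14,90,40),(34,255,255)); m[:, :200]=0;m[190:]=0;m[:60]=0;m[:,420:]=0
n,l,s,ce=cv2.connectedComponentsWithStats(m); print([(s[i].tolist(),ce[i].round(1).tolist()) for i in range(1,n) if s[i,4]>8])
E
```

```text
177  154  111  113  116  117  120  122  123  124  124  124  124  125  125  124  124  140  160  149  131  114  120 
174  162  141  145  146  132  114  119  122  122  123  123  126  125  125  125  124  135  144  152  151  130  113 
171  172  175  177  179  165  131  113  117  116  118  120  123  125  125  123  125  123  122  133  145  142  138 
172  173  173  173  173  176  162  142  144  147  147  150  137  120  124  126  123  125  122  120  120  137  174 
174  172  170  170  172  172  176  176  179  182  185  188  174  139  121  122  121  118  119  119  118  125  175 
173  174  173  171  171  173  176  174  165  157  153  153  160  146  135  150  154  152  151  149  150  147  163 
174  174  174  173  174  174  173  147  127  123  120* 119* 124* 129  138  160  183  187  185  184  183  182  182 
172  172  173  175  175  171  139  110  124* 138* 141* 143* 143* 138* 130* 124  150  180  184  180  180  179  180 
174  173  172  175  175  149  108  123* 138* 140* 139* 138* 138* 136* 127* 115* 123  155  179  179  179  179  177 
174  174  172  177  164  119  108* 131* 139* 141* 142* 140* 139* 
[... 1015 characters left out ...]
184  185  192  194  198  204  193  179  169  169  173  175  173  172 
174  173  173  174  174  175  178  179  180  181  184  185  184  182  175  170  172  172  172  171  172  173  173 
173  174  173  176  174  176  175  176  173  173  176  171  173  172  171  171  173  174  172  172  172  173  173 
197  173  175  173  174  175  175  175  173  173  178  176  175  175  175  173  173  173  174  173  170  170  172 
218* 193  170  175  173  175  175  175  176  176  177  177  178  175  174  174  173  173  174  175  174  172  171 
[([311, 65, 67, 69, 2452], [344.9, 99.7]), ([200, 106, 20, 84, 764], [206.7, 158.1]), ([266, 125, 54, 52, 1508], [290.9, 151.1]), ([312, 126, 12, 9, 81], [317.1, 130.3])]
```

The lever hole's centre measures (317,131), matching 0.785, more than 5 s after letting go, so the lever stays put. Descending to just above the hole.

Run:
```python
from h import *
print("down per mm in tool:",-A_T.round(3))
t,T=ins(72); rows(t,T,5,-1)
```

```text
down per mm in tool: [ 0.339 -0.001  0.941]
-1 0.62 0.02 1.75 -0.00 0.01 0.02; -1 0.62 0.02 1.75 -0.00 0.01 0.02; -1 0.62 0.02 1.75 -0.00 0.01 0.02; -1 0.62 0.02 1.75 -0.00 0.01 0.02; -1 0.62 0.02 1.75 -0.00 0.01 0.02
step mm 18.5 deg 0.02
```

move_arm:
  targets: "-1 0.62 0.02 1.75 0 0 0; -1 0.62 0.02 1.75 0 0 0; -1 0.62 0.02 1.75 0 0 0; -1 0.62 0.02 1.75 0 0 0; -1 0.62 0.02 1.75 0 0 0"

```text
clock: 11.73
eef_pos: [545.3, 6.5, 199.4]
tool_rot: [-3.142, -0.177, -0.032]
force: [-0.3, 0.6, -1.3]
width: 14.3
gripper_force: 58.7
```

move_arm:
  targets: "-1 0 0 0 0 0 0; -1 0 0 0 0 0 0; -1 0 0 0 0 0 0; -1 0 0 0 0 0 0; -1 0 0 0 0 0 0"

```text
clock: 12.15
eef_pos: [545.0, 6.0, 201.7]
tool_rot: [-3.141, -0.179, -0.033]
force: [0.6, 0.6, -1.7]
width: 14.3
gripper_force: 58.7
```

```bash
cat >> h.py <<'E'
def pinpos():
    q,r=cur(); Rt,o=frame(P0); n=r.apply(A_T); pm=q-r.apply([0,0,18.7])-26.3*n
    print("pin panel",Rt.inv().apply(pm-o).round(2),"axis",Rt.inv().apply(n).round(4)); where()
E
python3 - <<'E'
from h import *
pinpos(); t,T=ins(67); rows(t,T,2,-1)
d=grab("wrist"); q,r=cur(); n=r.apply(A_T); pm=q-r.apply([0,0,18.7])-26.3*n
print(proj(d,np.r_[[pm-33*n],pan(P0,[[C[0],C[1],32],[C[0],C[1],24]])]).round(1).tolist())
g=cv2.cvtColor(d["color"],cv2.COLOR_RGB2HSV); cv2.imwrite("pics/g3.png",d["color"][:,:,::-1])
c=proj(d,[pm-33*n])[0]; gold(d,c,17)
E
```

```text
pin panel [68.07 66.38 73.08] axis [-0.0018 -0.0011  1.    ]
panel [61.7 66.4 81.8] polar 90.6 0.822 q [-0.6   0.56  0.79  2.03 -0.7   0.63 -0.97] F [ 0.6  0.6 -1.7] w 14.3 t 12.15
tool err deg (tool axes) 
-1 0.06 -0.04 0.30 -0.03 -0.05 0.00; -1 0.06 -0.04 0.30 -0.03 -0.05 0.00
step mm 3.1 deg 0.06
[[315.2, 200.9], [314.2, 194.3], [314.2, 187.0]]
158  156  156  159  160  159  162  161  140  103  107  109  110  110  110  110  112  114  113  114  113  111  114  112  113  112  114  112  112  112  107   98   93   94   95 
157  156  156  156  156  157  158  159  149  119  100  103  105  106  106  108  108  109  110  113  114  115  113  114  114  113  112  114  114  112  112  126  125   95   90 
159  157  156  155  154  157  156  158  160  149  133  135  136  137  138  140  139  142  128  111  113  114  113  114  114  112  112  113  113  112  108  143  160  130  102 
158  157  157  156  155  156  156  154  157  159  159  160  160  162  166  166  168  172  161  130  111  113  114  112  111  112  111  109  109  107  107  119  153  160  134 
156  157  159  156  156  155  156  156  158  158  
[... 4673 characters left out ...]
 
223* 223* 224* 223* 222* 221* 221* 219* 220* 221* 223* 186* 126  135  140  138  135  131  126  118  110  100   94   89   73  125  168  161  160  158  157  156  158  161  160 
219* 220* 221* 222* 221* 219* 219* 220* 218* 221* 226* 194* 133  136  139  139  134  132  127  118  108   98   92   87   72  127  170  163  161  159  158  157  160  160  161 
220* 221* 221* 220* 218* 218* 220* 221* 221* 225* 232* 202* 137  136  137  136  134  131  128  124  115  109  105   98   83  123  167  167  164  160  157  156  157  157  159 
221* 221* 219* 219* 219* 221* 219* 209* 204* 204* 196* 173  137  136  135  133  130  128  127  125  121  120  119  114  104  116  140  145  144  151  167  172  169  171  173
```

move_arm:
  targets: "-1 -0.08 -0.12 0.03 0 0 0; -1 0 0 0 0 0 0; -1 0.14 0 0.38 0 0 0; -1 0.14 0 0.38 0 0 0; -1 0 0 0 0 0 0"

```text
clock: 12.62
eef_pos: [548.5, 7.0, 192.7]
tool_rot: [3.142, -0.178, -0.033]
force: [0.0, 0.3, 0.6]
width: 14.3
gripper_force: 58.7
```

Run:
```python
from h import *
pinpos(); print(read_state()["torque"].round(2))
```

```text
pin panel [66.5  67.49 63.56] axis [ 0.e+00 -5.e-04  1.e+00]
panel [60.2 67.5 72.3] polar 90.4 0.843 q [-0.59  0.57  0.77  2.02 -0.72  0.62 -0.96] F [0.  0.3 0.6] w 14.3 t 12.6167
tool err deg (tool axes) 
[ 0.05  0.24 -0.03]
```

move_arm:
  targets: "-1 0.16 0 0.37 0 0 0; -1 0.14 0 0.38 0 0 0; -1 0.14 0 0.38 0 0 0; -1 0 0 0 0 0 0; -1 0 0 0 0 0 0"

```text
clock: 13.03
eef_pos: [554.6, 6.5, 182.6]
tool_rot: [3.141, -0.178, -0.033]
force: [-0.3, 0.9, 0.1]
width: 13.8
gripper_force: 58.7
```

Run:
```python
from h import *
pinpos(); print(read_state()["torque"].round(2))
```

```text
pin panel [66.81 67.22 51.79] axis [ 1.e-04 -2.e-04  1.e+00]
panel [60.5 67.2 60.5] polar 90.4 0.838 q [-0.57  0.59  0.75  2.02 -0.74  0.6  -0.95] F [-0.3  0.9  0.1] w 13.8 t 13.0333
tool err deg (tool axes) 
[ 0.02  0.2  -0.02]
```

Now 5 mm into the strip with no force. It has 13 mm more to go.

move_arm:
  targets: "-1 0.14 0 0.38 0 0 0; -1 0.14 0 0.38 0 0 0; -1 0.07 0 0.19 0 0 0; -1 0.07 0 0.19 0 0 0; -1 0 0 0 0 0 0"

```text
clock: 13.45
eef_pos: [560.9, 6.5, 172.1]
tool_rot: [-3.142, -0.178, -0.033]
force: [-0.1, 0.4, -1.6]
width: 14.2
gripper_force: 58.7
```

Run:
```python
from h import *
pinpos(); print(read_state()["torque"].round(2))
```

```text
pin panel [66.96 67.39 39.57] axis [-1.e-04 -5.e-04  1.e+00]
panel [60.6 67.4 48.3] polar 90.6 0.838 q [-0.55  0.61  0.72  2.01 -0.76  0.59 -0.93] F [-0.1  0.4 -1.6] w 14.2 t 13.45
tool err deg (tool axes) 
[ 0.02  0.26 -0.03]
```

Press on until the flange meets the bar.

move_arm:
  targets: "-1 0.05 0 0.14 0 0 0; -1 0.03 0 0.1 0 0 0; -1 0 0 0 0 0 0; -1 0 0 0 0 0 0"

```text
clock: 13.78
eef_pos: [561.4, 6.4, 171.4]
tool_rot: [-3.14, -0.178, -0.034]
force: [-6.3, 0.9, 13.0]
width: 14.0
gripper_force: 60.5
```

Run:
```python
from h import *
pinpos()
```

```text
pin panel [67.06 67.27 38.72] axis [-2.0e-04 -1.9e-03  1.0e+00]
panel [60.7 67.3 47.4] polar 90.6 0.836 q [-0.54  0.62  0.72  2.01 -0.77  0.59 -0.93] F [-6.3  0.9 13. ] w 14.0 t 13.7833
tool err deg (tool axes)
```

move_arm:
  targets: "-1 -0.03 0 -0.09 0 0 0; -0.6 0 0 0 0 0 0; -0.3 0 0 0 0 0 0; 0 0 0 0 0 0 0; 0 0 0 0 0 0 0"

```text
clock: 14.2
eef_pos: [561.7, 6.5, 171.0]
tool_rot: [3.142, -0.178, -0.033]
force: [0.3, -0.4, 0.4]
width: 42.8
gripper_force: 0.0
```

move_arm:
  targets: "0 0 0 0 0 0 0; 0 0 0 -1 0 0 0; 0 0 0 -2 0 0 0; 0 0 0 -2.5 0 0 0; 0 0 0 -2.5 0 0 0"

```text
clock: 14.62
eef_pos: [546.7, 6.5, 250.9]
tool_rot: [3.141, -0.177, -0.034]
force: [1.3, -0.5, 0.3]
width: 43.0
gripper_force: 0.0
```

move_arm:
  targets: "0 0 0 -2 0 0 0; 0 -0.5 0 -1.5 0 0 0; 0 0 0 0 0 0 0; 0 0 0 0 0 0 0; 0 0 0 0 0 0 0"

```text
clock: 15.03
eef_pos: [536.0, 7.6, 283.1]
tool_rot: [-3.141, -0.178, -0.033]
force: [-0.0, 0.7, 0.2]
width: 42.4
gripper_force: 0.0
```

Run:
```python
from h import *
where(); d=grab("wrist","pics/g5.png")
def P(z): return [C[0],C[1],z]
print("expected px: head top, head base, flange",proj(d,pan(P0,[P(72),P(36),P(34)])).round(1).tolist())
# flange edges / head edges expected
print("head rim +-8 y",proj(d,pan(P0,[[C[0],C[1]+8,72],[C[0],C[1]-8,72],[C[0]-8,C[1],72],[C[0]+8,C[1],72],[C[0],C[1]+12,36],[C[0],C[1]-12,36],[C[0]+12,C[1],36]])).round(1).tolist())
c=proj(d,pan(P0,[P(55)]))[0]; x,y=c.astype(int); print(x,y)
g=cv2.cvtColor(d["color"],cv2.COLOR_RGB2GRAY)
for r in range(y-32,y+36,2): print(r," ".join("%3d"%v for v in g[r,x-26:x+27:2]))
```

```text
panel [ 94.6  67.7 156.8] polar 116.3 0.621 q [-0.73  0.45  0.94  1.94 -0.54  0.81 -1.12] F [-0.   0.7  0.2] w 42.4 t 15.0333
tool err deg (tool axes) 
expected px: head top, head base, flange [[316.2, 201.4], [316.2, 176.5], [316.2, 175.2]]
head rim +-8 y [[306.1, 201.4], [326.4, 201.5], [316.2, 209.3], [316.2, 193.3], [302.6, 176.5], [329.8, 176.5], [316.2, 164.7]]
316 188
156 121 119 123 125 125 125 121 123 122 122 125 127 125 108 105 121 122 123 120 121 121 122 124 122 119 117 145
158 182 186 139 119 123 125 124 123 123 125 125 124 124 126 113 105 117 123 120 121 123 123 122 126 132 118 112
160 172 175 182 186 138 117 122 122 123 124 125 125 127 126 127 117 101 117 121 122 123 122 118 130 141 112 164
162 173 172 173 178 182 184 158 117 118 123 124 125 128 126 127 127 119 103 114 126 121 119 118 133 140 162 187
164 174 172 172 175 178 177 177 176 170 111 118 122 125 128 126 127 126 120 105 111 120 118 121 131 161 180 191
166 178 174 172 170 176 173 174 172 179 187 166 111 112 113 112 118 123 127 122 104 104 133 135 154 182 189 187
168 179 179 175 174 176 172 171 186 206 178 151 16
[... 2385 characters left out ...]
 217  22  34  31  51 197 208
212 240 193 184 225 241 239 239 238 239 238 239 240 232 227 229 236 243 240 236 234 200   9  17  18  13  15 163
214 241 241 238 241 239 240 239 241 239 239 238 238 240 240 240 240 240 240 232 208 204 206 207 209 208 202 213
216 240 241 240 239 239 239 240 240 241 239 237 237 239 240 240 240 240 239 232 232 232 232 231 230 231 231 229
218 240 240 240 239 238 238 240 240 240 239 238 239 239 239 240 239 240 239 229 230 231 230 231 230 230 230 230
220 241 239 240 240 237 239 239 241 239 238 238 237 238 237 240 240 240 239 240 227 228 232 231 232 230 228 230
222 240 240 240 240 239 239 239 240 238 238 238 238 238 238 240 241 240 239 238 225 225 228 232 231 231 231 229
```

The head top reads about 2 to 3 px lower in the picture than expected. The pin may have slid or leaned in the clearance, or lifted slightly. I'll check by pressing the head with shut fingers.

Run:
```python
from h import *
where(); q,r=cur(); t=pan(P0,[C[0]-2,C[1],88]); print(t); rows(t,r,5,-1)
```

```text
panel [ 94.3  67.6 156.5] polar 116.1 0.622 q [-0.73  0.46  0.94  1.94 -0.54  0.81 -1.12] F [-0.   0.1  1. ] w 42.8 t 15.0833
tool err deg (tool axes) 
[544.97519667   6.80051374 208.81117832]
-1 -0.08 0.01 1.49 0.00 0.00 0.00; -1 -0.08 0.01 1.49 0.00 0.00 0.00; -1 -0.08 0.01 1.49 0.00 0.00 0.00; -1 -0.08 0.01 1.49 0.00 0.00 0.00; -1 -0.08 0.01 1.49 0.00 0.00 0.00
step mm 14.9 deg 0.0
```

move_arm:
  targets: "-1 0 0 0 0 0 0; -1 -0.13 0 2.5 0 0 0; -1 -0.13 0 2.5 0 0 0; -1 -0.13 0 2.4 0 0 0; -1 0 0 0 0 0 0"

```text
clock: 15.5
eef_pos: [542.9, 7.4, 205.4]
tool_rot: [3.141, -0.17, -0.034]
force: [0.1, -0.2, -0.2]
width: -0.1
gripper_force: 0.0
```

move_arm:
  targets: "-1 0 0 0 0 0 0; -1 0 0 0 0 0 0; -1 0.14 0 0.38 0 0 0; -1 0.07 0 0.19 0 0 0; -1 0 0 0 0 0 0"

```text
clock: 15.92
eef_pos: [549.2, 7.1, 205.2]
tool_rot: [-3.141, -0.179, -0.033]
force: [-0.3, 0.8, -0.2]
width: 0.3
gripper_force: 0.0
```

Run:
```python
from h import *
where()
```

```text
panel [67.  67.5 82.7] polar 95.1 0.789 q [-0.61  0.56  0.8   2.01 -0.7   0.64 -0.98] F [-0.3  0.8 -0.2] w 0.3 t 15.9167
tool err deg (tool axes)
```

move_arm:
  targets: "-1 0.1 0 0.28 0 0 0; -1 0.07 0 0.19 0 0 0; -1 0 0 0 0 0 0; -1 0 0 0 0 0 0"

```text
clock: 16.25
eef_pos: [551.1, 6.8, 200.3]
tool_rot: [-3.141, -0.178, -0.033]
force: [0.1, 0.1, 0.4]
width: -0.2
gripper_force: 0.0
```

move_arm:
  targets: "-1 0.04 0 0.1 0 0 0; -1 0.03 0 0.09 0 0 0; -1 0 0 0 0 0 0; -1 0 0 0 0 0 0"

```text
clock: 16.58
eef_pos: [552.2, 6.7, 198.5]
tool_rot: [-3.141, -0.178, -0.033]
force: [0.4, 0.1, 1.0]
width: -0.2
gripper_force: 0.0
```

Run:
```python
from h import *
where()
```

```text
panel [66.3 67.3 75.5] polar 94.5 0.793 q [-0.59  0.57  0.78  2.01 -0.71  0.64 -0.97] F [0.4 0.1 1. ] w -0.2 t 16.5833
tool err deg (tool axes)
```

move_arm:
  targets: "-1 0.04 0 0.1 0 0 0; -1 0.03 0 0.08 0 0 0; -1 0 0 0 0 0 0; -1 0 0 0 0 0 0"

```text
clock: 16.92
eef_pos: [553.0, 6.7, 197.4]
tool_rot: [-3.141, -0.178, -0.034]
force: [-3.3, 0.0, 6.3]
width: 0.0
gripper_force: 3.4
```

Run:
```python
from h import *
where()
```

```text
panel [66.4 67.3 74.1] polar 94.6 0.792 q [-0.59  0.57  0.78  2.01 -0.71  0.63 -0.97] F [-3.3  0.   6.3] w 0.0 t 16.9167
tool err deg (tool axes)
```

Contact at 74.1 mm with 7 N fits a head top at 72 mm, allowing for the tilted fingertips, so the pin is home. Retreating.

move_arm:
  targets: "-1 -0.1 0 -0.3 0 0 0; -1 0 0 -1.5 0 0 0; -1 0 0 -2.5 0 0 0; -1 0 0 -2.5 0 0 0; -1 0 0 -2.5 0 0 0"

```text
clock: 17.33
eef_pos: [535.2, 7.0, 289.1]
tool_rot: [3.141, -0.177, -0.034]
force: [0.8, -0.1, -0.1]
width: 0.1
gripper_force: 0.0
```

move_arm:
  targets: "-1 0 0 -1 0 0 0; -1 0 0 0 0 0 0; -1 0 0 0 0 0 0; -1 0 0 0 0 0 0; -1 0 0 0 0 0 0"

```text
clock: 17.75
eef_pos: [533.3, 7.6, 296.7]
tool_rot: [3.141, -0.176, -0.033]
force: [0.2, -0.2, -0.5]
width: 0.1
gripper_force: 0.0
```

Run:
```python
from h import *
where(); d=grab("wrist"); h=cv2.cvtColor(d["color"],cv2.COLOR_RGB2HSV)
m=cv2.inRange(h,(0,0,0),(179,255,50)); e=proj(d,pan(P0,[[150*np.cos(.785),150*np.sin(.785),z] for z in (38,74)])); print("knob expected",e.round(1).tolist())
k=np.zeros_like(m); c=e.mean(0).astype(int); k[c[1]-40:c[1]+40,c[0]-40:c[0]+40]=255
n,l,s,ce=cv2.connectedComponentsWithStats(m&k); print([(s[i].tolist(),ce[i].round(1).tolist()) for i in range(1,n) if s[i,4]>100], e.mean(0).round(1))
print(order.finish_job())
```

```text
panel [ 99.   67.6 170. ] polar 119.9 0.599 q [-0.75  0.44  0.97  1.93 -0.51  0.84 -1.14] F [ 0.2 -0.2 -0.5] w 0.1 t 17.75
tool err deg (tool axes) 
knob expected [[269.8, 134.6], [264.1, 155.7]]
[([251, 126, 31, 42, 980], [266.9, 146.7])] [266.9 145.2]
the job is handed in; nothing more can be done
None
```

The job is handed in: the lever stayed at the middle hole on its own for over 5 s, and the pin was then pushed through it until its flange met the bar (a later press on its head agreed), with the gripper clear and the dish, jar and egg tray never approached.

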